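# Turn a wet painted bowl to the painter and point out the chip in its rim

### The arm

A 6-joint arm with a two-finger parallel gripper is mounted at the origin on the work surface. World frame = base frame: x ahead of the robot, y to its left, z up, the work surface at z = 0. Lengths are in m, angles in rad, forces in N, time in s.
With the tool pointing down it reaches from about 0.325 to 0.775 m from the base axis. Payload 5.5 kg.
Tool frame: the origin (TCP) lies between the finger pads; the fingertips stand 19 mm ahead of it and the grasp point (between the pads) is the TCP; y points along the fingers, x is the direction in which the jaws open and shut, and the axes are right-handed (so a half turn about y gives the same grasp; the last joint's range is limited). The gripper opens to 88 mm and grips with 3 to 60 N. Pads are 20 mm wide; open, the fingers measure 115 mm over their backs; the gripper's body (75 mm by 178 mm) begins 61 mm behind the grasp point.
Start: joints at [-1.269, 0.091, 1.231, -0, 1.82, -0.057], TCP at [0.211, -0.562, 0.242] pointing down, gripper open.
Joint ranges: [-2.87, 2.87], [-0.86, 2.18], [0.17, 2.46], [-1.51, 4.65], [0.06, 2.69], [-2.65, 2.65]. Speed limits (rad/s): [2.57, 2.57, 3.01, 3.14, 3.14, 3.14].

### API

Orientations are given as a unit quaternion [x, y, z, w].
In Python, from bench import ctrl, camera, sign_off, masks_of gives the robot as it stands. The module is installed in compiled form; this text tells all that it offers.
- The arm moves only by the shell command python3 -m pendant 'ROWS' [OPENING] [FORCE]. ROWS is text: rows parted by semicolons, each of 6 numbers parted by spaces: the shift along the tool's x, y, z in mm, then the turn, a rotation vector about the tool's x, y, z in rad. A call has exactly 10 rows; each row shifts and turns the pose as measured when the row begins, along the tool's axes as they then stand; what a row does not reach is not made up. A row lasts 1/10 s, in which the tool goes at most 50 mm and 8.59 degrees, less where a joint would pass 70% of its speed; a pose out of reach is approached as far as the arm can. A call is refused whole if a number of a shift passes 50 or a number of a turn 0.15, either way. A call with a gripper value outside its range is refused whole. OPENING is the opening, from 0 (shut) to 1 (fully open), set as the call begins (- or left out, the last holds). The fingers move at their own pace and stop on an object; FORCE is the grip in N (left out, the last holds). Time passes only in rows, so rows that do not move let the fingers close, or fill a call up. It gives the time, the measured TCP pose, the force and the opening at its end, in the units of the state.
- ctrl.read_state(): the state, without advancing time (a new reading comes with each control period).
- camera(name): name is "scene" or "top"; returns a dict with "image" (384x512x3 uint8, red, green, blue), "fx", "fy", "cx", "cy" (pixels), "k1" (the pictures are not rectified: a ray, as slopes to the right and down, at radius r is drawn at 1 + k1 r^2 times it, then the intrinsics apply), "pose" (4x4, takes a point from camera to world coordinates). Camera axes: x right, y down, z forward; pixel columns grow to the right and rows downward; lengths in m; the calibration is good to about 2 mm. A picture is of the moment at which its call begins. There is no depth.
- sign_off(): hands the job in, once; it reports no verdict.
Trained networks look in the newest picture that a camera, given by its name, has taken for a name from the list of things; names that differ only in an ending like _2 or _b are one class to them, and where a whole thing is asked for, a point or a joint stands for the part that bears it (a point fixed in the world has none). Each returns a list of dicts, best first, with "conf" (0 to 1); they miss things now and then, are a little off and sometimes report something else, mostly with a low value. They report only what shows in the picture. A call takes as long as a camera call.
- masks_of(camera, query): "pixels" (384x512 bool, what is visible of it) and "centre" ([row, column] in pixels, amid what is visible of it).
The state is a dict: "t": time; "qpos": joint angles; "joint_vel": joint speeds; "effort": joint torques, N m; "tool_pos": TCP position; "orientation": TCP orientation; "ft_force": force on the tool from outside, world axes, zero at the start; "wrist_torque": the same for the moment, N m; "gripper_width": finger opening in m.
Only numpy, scipy, OpenCV 4.12 (cv2) and the standard library are available. Lean on these libraries where they do the work, as an engineer would, in place of code of your own. Each camera call takes 0.05 s, during which the arm holds its last target.

### The job

The bowl standing on the turntable has just been painted and is still wet, so nothing may touch it: gently push the turntable's square board round by its edge until the chip broken out of the bowl's rim faces straight across the table, away from the robot, to where the painter stands. Then point the chip out to the painter: bring the fingertips straight above it, about two centimetres over the rim and touching nothing, stay there for a couple of seconds, and finish still pointing. Leave the jar, the small bowl, the brush and the filling knife where they are.

Things in the scene. Friction and masses are not known exactly. Their poses are not given: they have to be found in the camera images.
- turntable: tabletop modelling turntable, its cast foot fixed to the table: a round iron foot 176 mm across, a column, and a bearing that carries the square board. Origin on the turning axis at table height; its x axis always points straight across the table away from the robot (the painter's direction), z up. It does not turn; only the board does
- board (a joint): angle of the turntable's board about the upright axis, rad, growing counter-clockwise seen from above; at 0 the board's edges lie along the turntable's x and y. It turns both ways without stops, a light stiff bearing (about 1 N at a corner moves it) that stays where it is left and does not coast
- board_top (a point): centre of the top face of the turntable's square plywood board, on the turning axis, 90 mm above the table; it turns with the board. The board is 220 by 220 mm and 24 mm thick, so its edge faces span heights 66 to 90 mm and its corners sweep a circle of 156 mm radius; its edges lie along the point's x and y
- bowl: blue painted plaster bowl, loose, standing on the middle of the turntable's board and carried round with it by friction: flared, 170 mm across the rim, 62 mm high, wall 9 mm, foot 85 mm across, 0.3 to 0.65 kg. Origin at the centre of its underside, z up; its x axis points from the centre to the chip. Wet: the robot must not touch it
- chip (a point): the chip in the bowl's rim: a gap about 45 mm wide along the rim and 26 mm deep. The point lies in the middle of the gap at the level of the unbroken rim, 80.5 mm out from the bowl's axis and 152 mm above the table
- jar: bystander: closed jar of blue paint with a white cap, 72 mm across, 85 mm high; origin at the centre of its underside
- small_bowl: bystander: small white plaster bowl with a whole rim, 100 mm across, 45 mm high; origin at the centre of its underside
- brush: bystander: flat paint brush lying on the table, 200 mm long along its x, 42 mm wide, 20 mm high; origin at the middle of its underside
- filling_knife: bystander: filling knife with a wooden handle lying on the table, 240 mm long along its x, 65 mm wide, 20 mm high; origin at the middle of its underside

How it is judged:
By the outcome, as a careful person would: the job done as asked, in the order asked, and still so for the second after the job is handed in, with the robot touching nothing.
It also fails if it takes over 58 s, if anything falls off the work surface, if the arm or the gripper's body presses on something with over 40 N, if the wrist force passes 120 N, or if a joint passes its speed limit or range.

## Working session

There is one attempt and no reset: what is moved stays moved. The work goes in short steps, Python scripts to look and compute and a shell command to move; the robot and the scene stay as the last step left them, time stands still between calls to the robot, and variables do not carry over. Pictures are saved under pics/ and viewed, and the job is handed in when it is done.

```bash
mkdir -p pics; python3 - <<'E'
from bench import ctrl,camera,masks_of
import cv2,numpy as np
s=ctrl.read_state();print(s)
for n in("scene","top"):
    c=camera(n);cv2.imwrite(f"pics/{n}0.png",cv2.resize(c["image"][:,:,::-1],(768,576),interpolation=cv2.INTER_CUBIC))
    print(n,{k:(np.round(v,4).tolist() if k=="pose" else v) for k,v in c.items() if k!="image"})
    for q in("turntable","board","bowl","chip","jar","small_bowl","brush","filling_knife"):
        print(q,[(round(float(m["conf"]),2),np.round(m["centre"]).tolist(),int(m["pixels"].sum())) for m in masks_of(n,q)][:3])
E
```

```text
{'t': 0.0, 'qpos': array([-1.26870078e+00,  9.18823535e-02,  1.23188446e+00,  1.50261436e-05,
        1.81982278e+00, -5.66888758e-02]), 'joint_vel': array([ 0.00049713,  0.00129696,  0.00139153,  0.00012352, -0.00062656,
       -0.00050634]), 'effort': array([ 1.86757927e-03, -4.46458983e+01, -4.06444860e+01,  7.01665808e-02,
        2.94812978e-02, -1.28114580e-04]), 'tool_pos': array([ 0.21061116, -0.56153534,  0.2404936 ]), 'orientation': array([-0.58075396,  0.40331252, -0.40220569,  0.58163084]), 'ft_force': array([-0.47469281, -0.22185524, -0.09629662]), 'wrist_torque': array([-0.00321538,  0.05015517, -0.01860215]), 'gripper_width': 0.08743347068366901}
scene {'fx': 405.01057126237953, 'fy': 405.01057126237953, 'cx': 250.34331950554648, 'cy': 187.6320903135028, 'k1': -0.1473959484104764, 'pose': [[0.5659, 0.4622, -0.6828, 1.3863], [0.8242, -0.2952, 0.4833, -0.5949], [0.0218, -0.8362, -0.548, 0.7735], [0.0, 0.0, 0.0, 1.0]]}
turntable [(0.88, [204.0, 255.0], 2627), (0.21, [185.0, 353.0], 468)]
board [(0.95, [198.0, 255.0], 2251)]
bowl [(0.81, [172.0, 262.0], 1611)]
chip [(0.85, [171.0, 262.0], 1531)]
jar [(0.58, [273.0, 156.0], 933)]
small_bowl [(0.68, [195.0, 255.0], 2213)]
brush [(0.64, [164.0, 323.0], 346)]
filling_knife [(0.71, [248.0, 131.0], 666), (0.64, [164.0, 326.0], 345)]
top {'fx': 454.2118096787244, 'fy': 454.2118096787244, 'cx': 250.08344427518628, 'cy': 189.01298938302523, 'k1': -0.06889865092932766, 'pose': [[0.0236, -0.9973, 0.0702, 0.4651], [-0.9997, -0.0233, 0.0042, -0.0202], [-0.0026, -0.0703, -0.9975, 1.2146], [0.0, 0.0, 0.0, 1.0]]}
turntable [(0.86, [203.0, 253.0], 3915)]
board [(0.81, [204.0, 254.0], 3930)]
bowl [(0.69, [185.0, 227.0], 3922)]
chip [(0.71, [187.0, 229.0], 3938)]
jar [(0.72, [150.0, 387.0], 742)]
small_bowl [(0.69, [153.0, 102.0], 1140)]
brush [(0.81, [219.0, 95.0], 914)]
filling_knife [(0.72, [206.0, 382.0], 1104)]
```

View pics/top0.png

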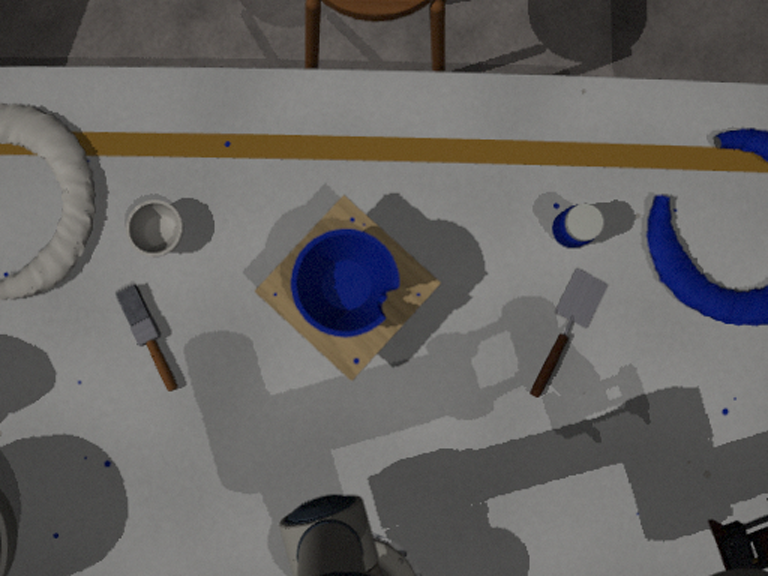

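View pics/scene0.png

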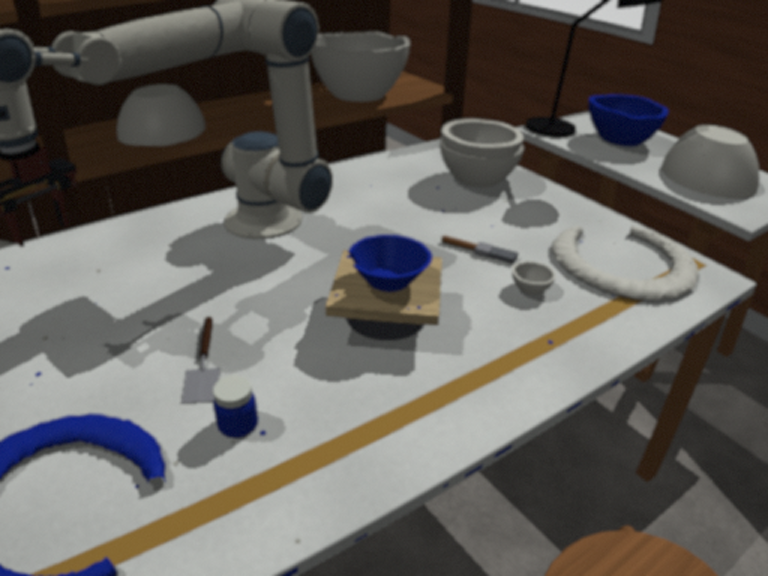

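The top view shows the board rotated by about 45°. The bowl sits near its centre, with the chip at about (388,300) of 768x576, facing right and a little toward the robot. The board corners are at roughly (343,196), (255,290), (354,380) and (440,284). The jar (580,222), small bowl (154,226), brush and knife are all well clear. Next I'll measure these.

```bash
cat >h.py <<'E'
from bench import ctrl,camera,masks_of
import cv2,numpy as np
from scipy.spatial.transform import Rotation as R
def ray(c,uv):
    K=np.array([[c["fx"],0,c["cx"]],[0,c["fy"],c["cy"]],[0,0,1.]])
    p=cv2.undistortPoints(np.array(uv,float).reshape(-1,1,2),K,np.array([c["k1"],0,0,0.]),None,None).reshape(-1,2)
    return np.c_[p,np.ones(len(p))]@c["pose"][:3,:3].T
def toz(c,uv,z):
    d=ray(c,uv);o=c["pose"][:3,3]
    return o+d*((z-o[2])/d[:,2])[:,None]
def best(n,q):
    m=masks_of(n,q);return m[0]["pixels"].astype(np.uint8) if m else None
E
python3 - <<'E'
from h import *
c=camera("top")
s=ctrl.read_state();print(R.from_quat(s["orientation"]).as_matrix().round(3))
b=best("top","board");w=best("top","bowl")
cv2.imwrite("pics/m0.png",np.hstack([b,w])[100:280]*255)
u=((b|w)>0).astype(np.uint8)
cn=max(cv2.findContours(u,0,2)[0],key=cv2.contourArea)
pts=toz(c,cn.reshape(-1,2),.09)[:,:2]
r=cv2.minAreaRect((pts*1000).astype(np.float32));print("board rect",r)
cn=max(cv2.findContours(w,0,2)[0],key=cv2.contourArea)
pw=toz(c,cn.reshape(-1,2),.152)[:,:2]*1000
print("bowl circ",cv2.minEnclosingCircle(cv2.convexHull(pw.astype(np.float32))))
for q in("jar","small_bowl","brush","filling_knife"):
    m=best("top",q)
    cn=max(cv2.findContours(m,0,2)[0],key=cv2.contourArea)
    print(q,np.round(toz(c,[cn.reshape(-1,2).mean(0)],.03)[0],3))
crop=c["image"][115:265,160:310,::-1]
cv2.imwrite("pics/crop0.png",cv2.resize(crop,(600,600),interpolation=cv2.INTER_CUBIC))
E
```

```text
[[ 0.351 -0.     0.936]
 [-0.936 -0.     0.351]
 [ 0.    -1.    -0.   ]]Traceback (most recent call last):
  File "<stdin>", line 5, in <module>
    return _nx.concatenate(arrs, 1, dtype=dtype, casting=casting)
           ~~~~~~~~~~~~~~~^^^^^^^^^^^^^^^^^^^^^^^^^^^^^^^^^^^^^^^
ValueError: all the input arrays must have same number of dimensions, but the array at index 0 has 2 dimension(s) and the array at index 1 has 1 dimension(s)
```

```bash
cat >>h.py <<'E'
def blue(c):
    i=c["image"].astype(int)
    m=((i[...,2]>i[...,0]+30)&(i[...,2]>i[...,1]+25)).astype(np.uint8)
    n,l,st,ce=cv2.connectedComponentsWithStats(m)
    k=[j for j in range(1,n) if st[j,4]>800 and 120<ce[j,1]<260 and 150<ce[j,0]<320]
    return (l==max(k,key=lambda j:st[j,4])).astype(np.uint8)
E
python3 - <<'E'
from h import *
c=camera("top")
b=best("top","board");w=blue(c)
cv2.imwrite("pics/m0.png",np.hstack([b,w])[100:280]*255)
u=((b|w)>0).astype(np.uint8)
cn=max(cv2.findContours(u,0,2)[0],key=cv2.contourArea)
pts=toz(c,cn.reshape(-1,2),.09)[:,:2]
r=cv2.minAreaRect((pts*1000).astype(np.float32));print("board rect",r)
cn=max(cv2.findContours(w,0,2)[0],key=cv2.contourArea)
pw=toz(c,cn.reshape(-1,2),.152)[:,:2]*1000
C,rr=cv2.minEnclosingCircle(cv2.convexHull(pw.astype(np.float32)));print("bowl circ",C,rr)
d=pw-C;rad=np.hypot(*d.T);k=rad<72;print("low pts",k.sum(),np.degrees(np.arctan2(*d[k].mean(0)[::-1])),rad.min())
for q in("jar","small_bowl","brush","filling_knife"):
    m=best("top",q)
    if m is None: print(q,"none");continue
    cn=max(cv2.findContours(m,0,2)[0],key=cv2.contourArea)
    print(q,np.round(toz(c,[cn.reshape(-1,2).mean(0)],.03)[0],3))
crop=c["image"][115:265,160:310,::-1]
cv2.imwrite("pics/crop0.png",cv2.resize(crop,(600,600),interpolation=cv2.INTER_CUBIC))
E
```

```text
board rect ((537.6738891601562, 29.800155639648438), (219.7646484375, 218.82579040527344), 48.80723190307617)
bowl circ (541.6729125976562, 32.318153381347656) 84.896484375
low pts 11 -108.75014845551001 64.0924908468159
jar [ 0.657 -0.367  0.03 ]
small_bowl [0.642 0.374 0.03 ]
brush [0.447 0.38  0.03 ]
filling_knife [ 0.472 -0.347  0.03 ]
```

View pics/crop0.png

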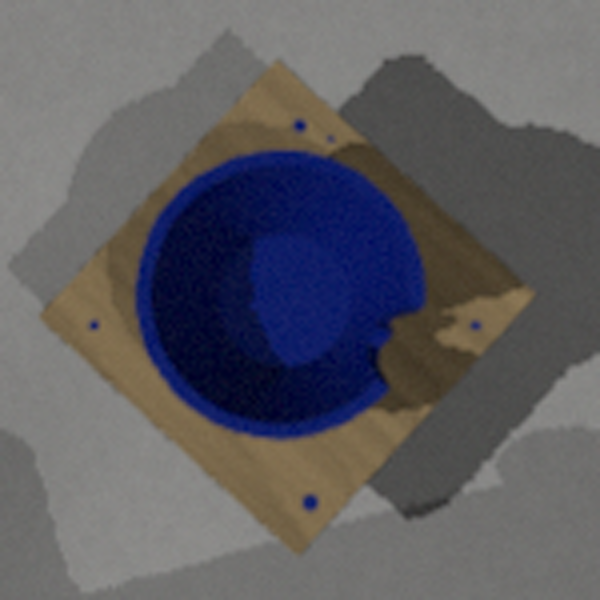

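View pics/m0.png

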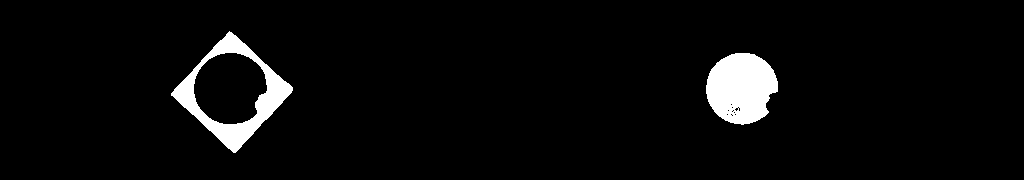

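```bash
cat >>h.py <<'E'
def todo(x,y,z,yaw,n=10):
    "total shift in current tool axes (mm) and yaw to go (rad, about tool y)"
    s=ctrl.read_state();M=R.from_quat(s["orientation"]).as_matrix()
    d=M.T@(np.array([x,y,z])-s["tool_pos"])*1000
    T=np.c_[[np.cos(np.radians(yaw)),np.sin(np.radians(yaw)),0],[0,0,-1],[-np.sin(np.radians(yaw)),np.cos(np.radians(yaw)),0]]
    rv=R.from_matrix(M.T@T).as_rotvec()
    print("t",round(s["t"],2),"pos",s["tool_pos"].round(4),"yaw",np.degrees(np.arctan2(M[1,0],M[0,0])).round(1),"F",s["ft_force"].round(1),"shift",d.round(1),"rot",rv.round(3),"q6",s["qpos"][5].round(2))
E
python3 -m pendant '-16 0 20 0 0 0;-16 0 20 0 0 0;-16 0 20 0 0 0;-16 0 20 0 0 0;-16 0 20 0 0 0;-16 0 20 0 0 0;-16 0 20 0 0 0;-16 0 20 0 0 0;-16 0 20 0 0 0;-16 0 20 0 0 0' 0 20
python3 -c "
from h import *
todo(.479,-.108,.2,-23)"
```

```text
t: 2.35
tool_pos: [0.3445, -0.3359, 0.2408]
orientation: [0.58, -0.404, 0.405, -0.58]
ft_force: [-0.8, 0.1, -0.4]
gripper_width: 0.0114
t 2.35 pos [ 0.3445 -0.3359  0.2408] yaw -69.8 F [-0.8  0.1 -0.4] shift [-167.4   40.8  205. ] rot [ 0.    -0.817  0.   ] q6 0.37
```

```bash

python3 -m pendant '-17 0 21 0 0 0;-17 0 21 0 0 0;-17 0 21 0 0 0;-17 0 21 0 0 0;-17 0 21 0 0 0;-17 0 21 0 0 0;-17 0 21 0 0 0;-17 0 21 0 0 0;-17 0 21 0 0 0;-17 0 21 0 0 0' >/dev/null
python3 -m pendant '0 5 0 0 -0.09 0;0 5 0 0 -0.09 0;0 5 0 0 -0.09 0;0 5 0 0 -0.09 0;0 5 0 0 -0.09 0;0 5 0 0 -0.09 0;0 5 0 0 -0.09 0;0 5 0 0 -0.09 0;0 5 0 0 -0.09 0;0 5 0 0 0 0'
python3 - <<'E'
from h import *
todo(.479,-.108,.094,-23)
c=camera("top");w=blue(c)
cn=max(cv2.findContours(w,0,2)[0],key=cv2.contourArea)
pw=toz(c,cn.reshape(-1,2),.152)[:,:2]*1000
C,rr=cv2.minEnclosingCircle(cv2.convexHull(pw.astype(np.float32)));print(C,rr)
d=pw-C;a=np.degrees(np.arctan2(d[:,1],d[:,0]));o=np.argsort(a)
print([(int(a[i]),int(np.hypot(*d[i]))) for i in o if -150<a[i]<-60])
E
```

```text
t: 4.35
tool_pos: [0.4895, -0.0893, 0.1922]
orientation: [0.695, -0.127, 0.133, -0.695]
ft_force: [-0.6, 0.2, -0.2]
gripper_width: -0.0001
t 4.35 pos [ 0.4895 -0.0893  0.1922] yaw -21.1 F [-0.6  0.2 -0.2] shift [ -3.9  98.2 -21.3] rot [-0.001  0.032  0.008] q6 0.12
(541.5945434570312, 32.44460678100586) 84.8265380859375
[(-149, 83), (-145, 82), (-143, 83), (-142, 76), (-141, 79), (-131, 62), (-128, 62), (-123, 58), (-120, 59), (-116, 56), (-113, 57), (-106, 55), (-103, 56), (-98, 55), (-96, 57), (-91, 57), (-89, 59), (-84, 59), (-82, 62), (-80, 62), (-77, 68), (-75, 68), (-72, 76), (-72, 74), (-72, 81), (-71, 79), (-67, 83), (-65, 82), (-62, 84), (-60, 83)]
```

```bash

python3 -m pendant '-1 0 -7 0 0 0;-1 0 -7 0 0 0;-1 0 -7 0 0 0;-1 10 -3 0 0.02 0;0 15 0 0 0.01 0;0 15 0 0 0 0;0 15 0 0 0 0;0 15 0 0 0 0;0 15 0 0 0 0;0 10 0 0 0 0'
python3 - <<'E'
from h import *
todo(.479,-.108,.094,-23)
c=camera("top");cv2.imwrite("pics/a.png",cv2.resize(c["image"][95:285,140:340,::-1],(800,600*190*4//(600*1)),interpolation=cv2.INTER_CUBIC)[:600])
c=camera("scene");cv2.imwrite("pics/b.png",cv2.resize(c["image"][100:250,170:370,::-1],(800,600),interpolation=cv2.INTER_CUBIC))
E
```

```text
t: 5.4
tool_pos: [0.4753, -0.1121, 0.0872]
orientation: [0.692, -0.142, 0.146, -0.692]
ft_force: [-0.2, 0.2, -0.0]
gripper_width: 0.0007
t 5.4 pos [ 0.4753 -0.1121  0.0872] yaw -23.6 F [-0.2  0.2 -0. ] shift [ 1.7 -6.8  5.2] rot [-0.001 -0.01   0.006] q6 0.11
```

View pics/a.png

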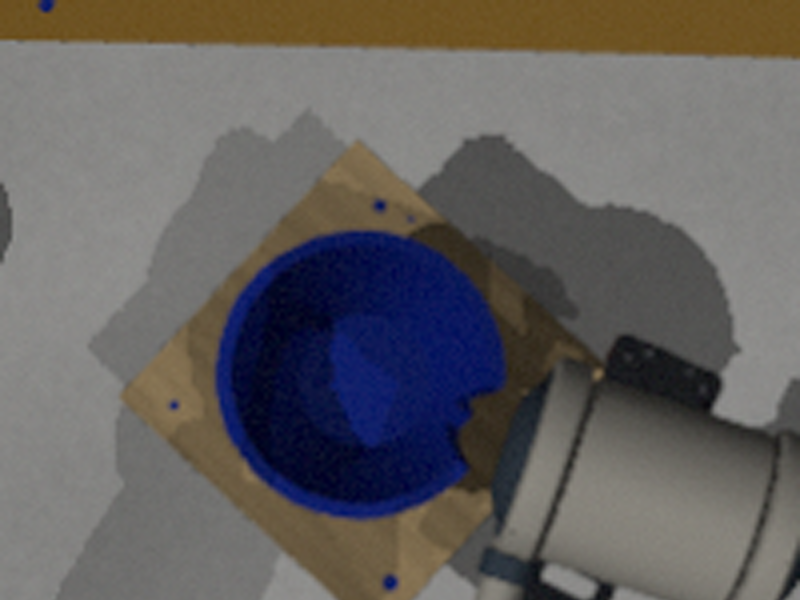

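View pics/b.png

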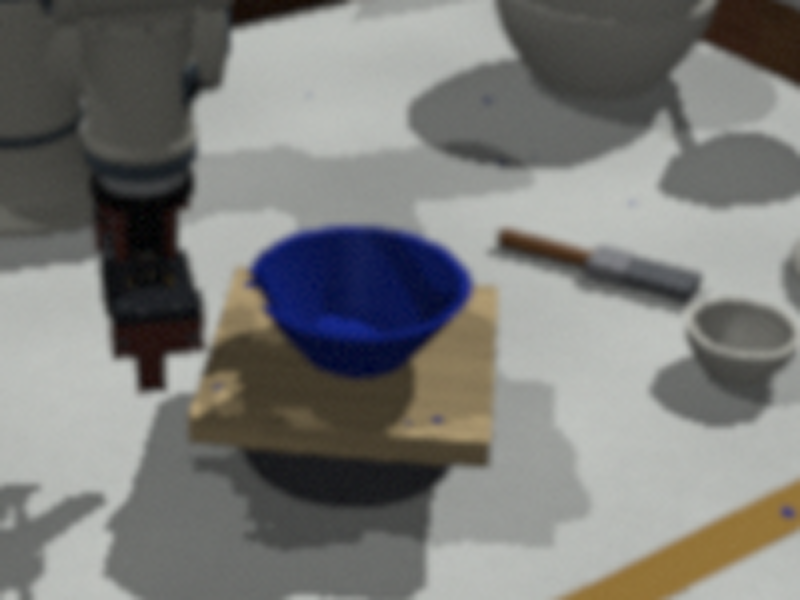

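```bash

python3 -m pendant '3 -1 1 0 -0.02 0;3 -1 1 0 -0.02 0;4 -1 1 0 -0.026 0;4 -1 1 0 -0.026 0;4 0 1 0 -0.026 0;4 0 0 0 -0.026 0;4 0 0 0 -0.026 0;4 0 0 0 -0.026 0;4 0 0 0 -0.026 0;3 0 0 0 -0.02 0'
cat >>h.py <<'E'
A=np.array([.538,.030])
def pol():
    s=ctrl.read_state();d=s["tool_pos"][:2]-A
    M=R.from_quat(s["orientation"]).as_matrix()
    print("t",round(s["t"],2),"r",(np.hypot(*d)*1000).round(1),"phi",np.degrees(np.arctan2(d[1],d[0])).round(1),"yaw",np.degrees(np.arctan2(M[1,0],M[0,0])).round(1),"z",s["tool_pos"][2].round(4),"tilt",M[2].round(3),"F",s["ft_force"].round(1),"q",s["qpos"].round(2))
E
python3 -c "
from h import *
pol()"
```

```text
t: 6.5
tool_pos: [0.5172, -0.1188, 0.0949]
orientation: [0.706, -0.049, 0.055, -0.704]
ft_force: [-0.1, -1.0, 0.9]
gripper_width: 0.0008
t 6.5 r 150.3 phi -98.0 yaw -8.4 z 0.0949 tilt [ 0.009 -1.    -0.001] F [-0.1 -1.   0.9] q [-0.29 -0.08  1.67 -0.    1.55 -0.14]
```

```bash

python3 -m pendant '3 0 0 0 -0.02 0;4 0 0 0 -0.026 0;4 0 0 0 -0.026 0;4 0 0 0 -0.026 0;4 0 0 0 -0.026 0;4 0 0 0 -0.026 0;4 0 0 0 -0.026 0;4 0 0 0 -0.026 0;4 0 0 0 -0.026 0;3 0 0 0 -0.02 0'
python3 -c "
from h import *
pol()
c=camera('top');cv2.imwrite('pics/c.png',cv2.resize(c['image'][95:285,140:340,::-1],(600,570),interpolation=cv2.INTER_CUBIC))
c=camera('scene');cv2.imwrite('pics/d.png',cv2.resize(c['image'][100:250,170:370,::-1],(800,600),interpolation=cv2.INTER_CUBIC))
"
```

```text
t: 7.5
tool_pos: [0.5577, -0.1202, 0.0946]
orientation: [0.707, 0.046, -0.041, -0.705]
ft_force: [-0.7, -0.5, 0.2]
gripper_width: 0.0002
t 7.5 r 151.5 phi -82.5 yaw 7.0 z 0.0946 tilt [ 0.007 -1.    -0.004] F [-0.7 -0.5  0.2] q [-0.27  0.03  1.56 -0.    1.55 -0.39]
```

View pics/c.png

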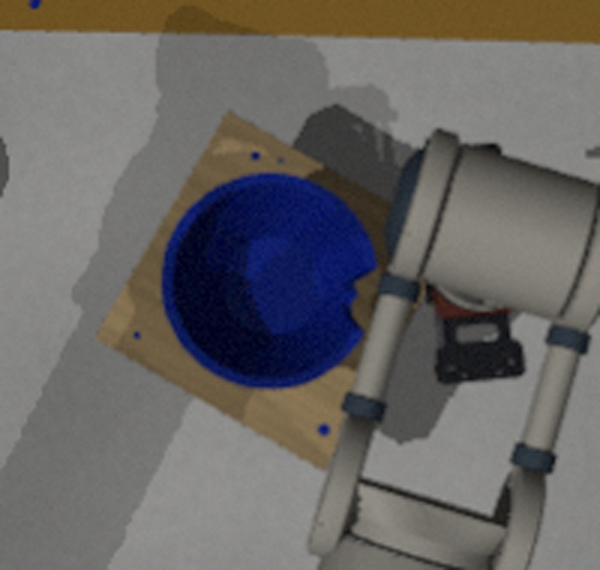

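View pics/d.png

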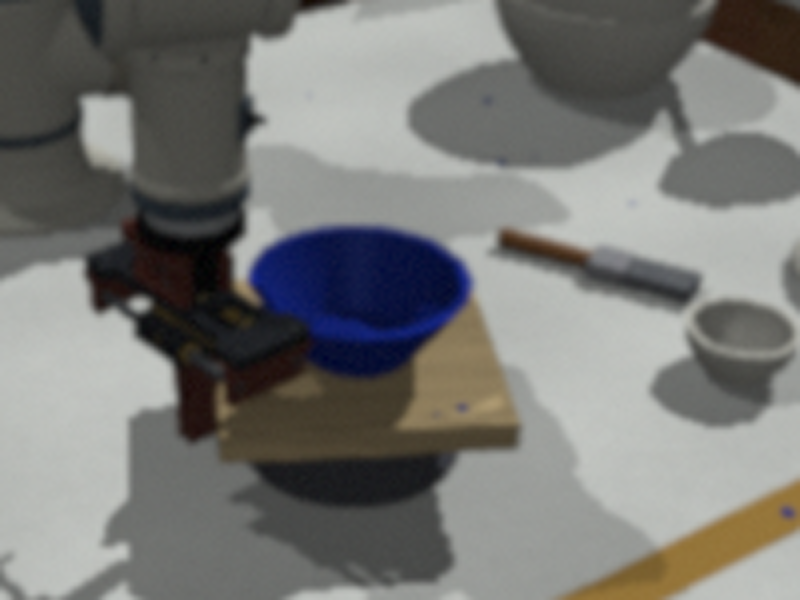

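The board turned by about 15° and the bowl rode along with it. The gripper body is clear of the rim, so I'll continue.

```bash

python3 -m pendant '3 0 0 0 -0.02 0;4 0 0 0 -0.026 0;4 0 1 0 -0.026 0;4 0 0 0 -0.026 0;4 0 0 0 -0.026 0;4 0 1 0 -0.026 0;4 0 0 0 -0.026 0;4 0 0 0 -0.026 0;4 0 0 0 -0.026 0;4 0 0 0 -0.026 0' >/dev/null
python3 -c "
from h import *
pol()"
python3 -m pendant '4 0 0 0 -0.026 0;4 0 0 0 -0.026 0;4 0 1 0 -0.026 0;4 0 0 0 -0.026 0;4 0 0 0 -0.026 0;4 0 0 0 -0.026 0;4 0 0 0 -0.026 0;4 0 0 0 -0.026 0;4 0 0 0 -0.026 0;4 0 0 0 -0.026 0' >/dev/null
python3 -c "
from h import *
pol()
c=camera('top');cv2.imwrite('pics/e.png',cv2.resize(c['image'][95:285,140:340,::-1],(600,570),interpolation=cv2.INTER_CUBIC))
"
```

```text
t 8.6 r 152.0 phi -66.7 yaw 22.7 z 0.0948 tilt [ 0.005 -1.    -0.008] F [-0.1 -2.7 -1.6] q [-0.23  0.13  1.45 -0.    1.55 -0.63]
t 9.6 r 152.7 phi -50.1 yaw 38.9 z 0.0948 tilt [ 0.003 -1.    -0.011] F [ 1.  -1.7 -0.4] q [-0.19  0.21  1.36 -0.    1.56 -0.87]
```

View pics/e.png

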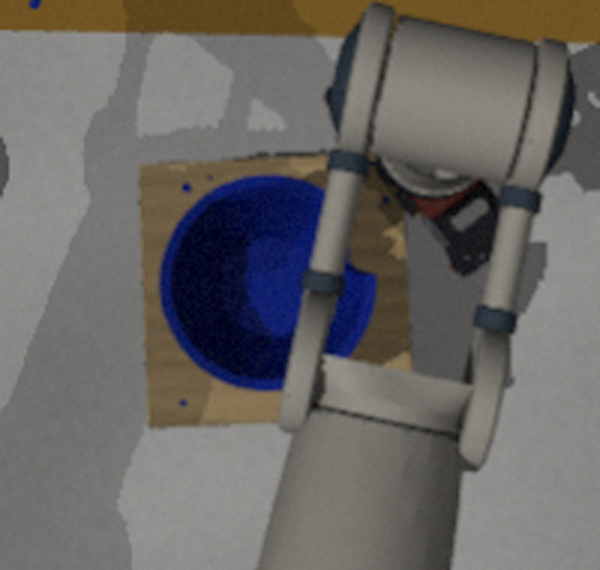

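```bash

python3 -m pendant '4 0 1 0 -0.026 0;4 0 0 0 -0.026 0;4 0 1 0 -0.026 0;4 0 0 0 -0.026 0;4 0 1 0 -0.026 0;4 0 0 0 -0.026 0;4 0 1 0 -0.026 0;4 0 0 0 -0.026 0;4 0 0 0 -0.026 0;4 0 0 0 -0.026 0' >/dev/null
python3 -c "
from h import *
pol()"
python3 -m pendant '4 0 0 0 -0.026 0;4 0 0 0 -0.026 0;4 0 1 0 -0.026 0;4 0 0 0 -0.026 0;4 0 0 0 -0.026 0;4 0 1 0 -0.026 0;4 0 0 0 -0.026 0;4 0 0 0 -0.026 0;4 0 0 0 -0.026 0;4 0 0 0 -0.026 0' >/dev/null
python3 -c "
from h import *
pol()
c=camera('top');cv2.imwrite('pics/f.png',cv2.resize(c['image'][95:285,140:340,::-1],(600,570),interpolation=cv2.INTER_CUBIC))
c=camera('scene');cv2.imwrite('pics/g.png',cv2.resize(c['image'][70:250,170:370,::-1],(667,600),interpolation=cv2.INTER_CUBIC))
"
```

```text
t 10.65 r 152.8 phi -33.5 yaw 55.1 z 0.0952 tilt [ 0.001 -1.    -0.018] F [ 2.2 -2.9 -1.1] q [-0.13  0.28  1.28 -0.01  1.57 -1.09]
t 11.65 r 153.2 phi -16.7 yaw 71.4 z 0.0954 tilt [-0.003 -1.    -0.02 ] F [ 1.6 -1.  -0.8] q [-0.07  0.32  1.23 -0.01  1.57 -1.31]
```

View pics/f.png

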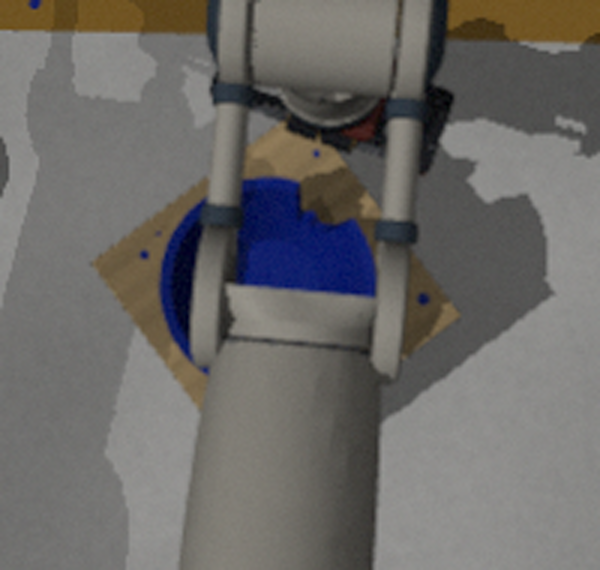

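View pics/g.png

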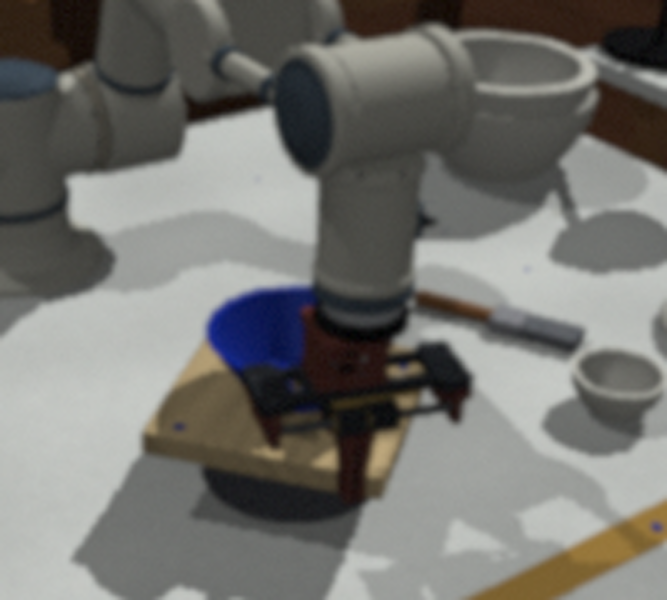

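```bash
python3 - <<'E'
from h import *
c=camera("top")
w=blue(c)
C=np.array([541.6,32.4])
cn=max(cv2.findContours(w,0,2)[0],key=cv2.contourArea).reshape(-1,2)
pw=toz(c,cn,.152)[:,:2]*1000
d=pw-C;a=np.degrees(np.arctan2(d[:,1],d[:,0]));o=np.argsort(a)
print([(int(a[i]),int(np.hypot(*d[i]))) for i in o if -80<a[i]<60])
cv2.imwrite('pics/i.png',cv2.resize(c['image'][135:195,190:280,::-1],(800,533),interpolation=cv2.INTER_CUBIC))
E
```

```text
[(-77, 82), (-75, 80), (-72, 81), (-70, 80), (-68, 80), (-66, 79), (-63, 81), (-58, 79), (-57, 80), (-52, 79), (-50, 72), (-50, 75), (-50, 67), (-49, 70), (-44, 60), (-41, 60), (-39, 58), (-36, 58), (-34, 60), (-28, 62), (-26, 61), (-26, 57), (-23, 56), (-20, 58), (-18, 64), (-15, 66), (-13, 77), (-11, 79), (-6, 78), (-4, 80), (7, 80), (9, 78), (16, 80), (17, 75), (18, 71), (18, 68), (19, 74), (21, 67), (21, 59), (22, 62), (26, 48), (29, 47), (31, 45), (35, 44)]
```

View pics/i.png

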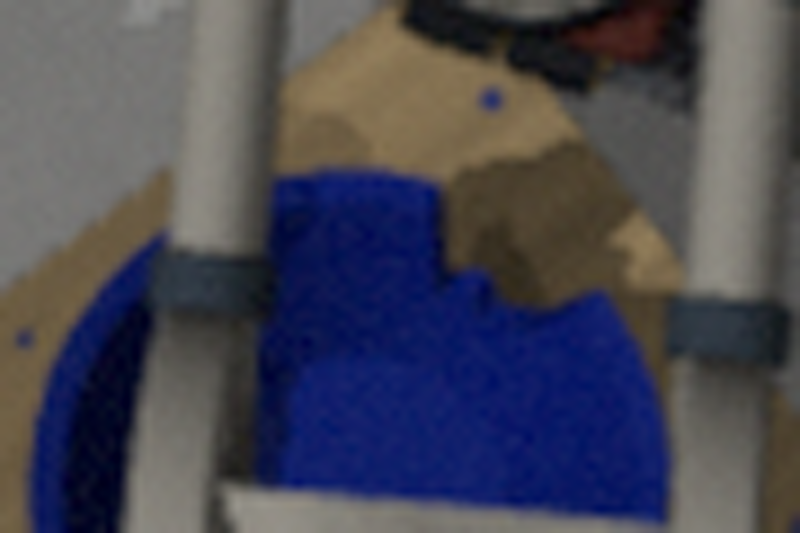

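```bash

python3 -m pendant '4 0 0 0 -0.026 0;4 0 1 0 -0.026 0;4 0 1 0 -0.026 0;4 0 0 0 -0.026 0;4 0 1 0 -0.026 0;4 0 0 0 -0.026 0;4 0 1 0 -0.026 0;4 0 0 0 -0.026 0;4 0 0 0 -0.026 0;4 0 0 0 -0.026 0' >/dev/null
cat >>h.py <<'E'
from scipy.optimize import least_squares
def chip(fn=None):
    c=camera("top");w=blue(c)
    cn=max(cv2.findContours(w,0,2)[0],key=cv2.contourArea).reshape(-1,2)
    i=c["image"]
    pw=toz(c,cn,.152)[:,:2]*1000
    # robust circle with known radius 84.5
    f=lambda p:np.hypot(*(pw-p).T)-84.5
    C=least_squares(f,[538,32],loss="cauchy",f_scale=1.).x
    d=pw-C;a=np.degrees(np.arctan2(d[:,1],d[:,0]));o=np.argsort(a)
    print("C",C.round(1),[(int(a[k]),int(np.hypot(*d[k]))) for k in o if -65<a[k]<60])
    if fn:
        cv2.imwrite(fn,cv2.resize(i[125:215,180:290,::-1],(733,600),interpolation=cv2.INTER_CUBIC))
E
python3 -c "
from h import *
pol();chip('pics/j.png')"
```

```text
t 12.8 r 152.8 phi -0.6 yaw 87.4 z 0.0956 tilt [-0.008 -1.    -0.024] F [ 2.5 -0.6 -0.7] q [-0.    0.33  1.21 -0.01  1.57 -1.53]
C [525.3  59.3] [(-64, 71), (-62, 70), (-61, 73), (-58, 73), (-50, 81), (-49, 84), (-47, 84), (-41, 92), (-39, 92), (-37, 89), (-37, 86), (-36, 84), (-33, 85), (-32, 83), (-30, 84), (-29, 86), (-27, 87), (-26, 81), (-23, 78), (-20, 80), (-20, 82), (-18, 83), (-17, 88), (-15, 89), (-14, 94), (-12, 96), (-7, 15), (-2, 93), (-1, 90), (1, 17), (1, 90), (3, 88), (4, 88), (6, 86), (7, 86), (9, 17), (9, 84), (11, 85), (13, 83), (14, 83), (16, 81), (18, 82), (18, 15), (26, 16), (29, 19), (34, 74), (35, 72), (37, 71), (45, 57), (45, 60)]
```

View pics/j.png

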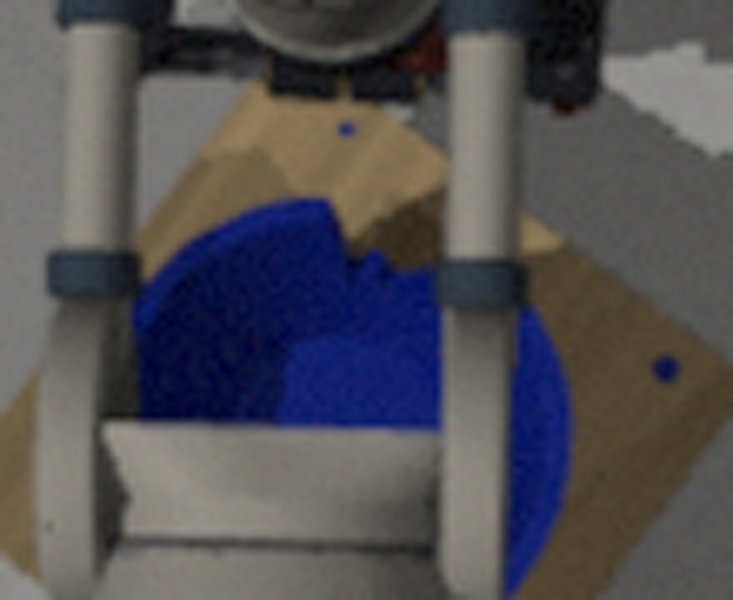

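```bash

python3 -m pendant '3 0 0 0 -0.02 0;3 0 1 0 -0.02 0;3 0 1 0 -0.02 0;3 0 0 0 -0.02 0;3 0 0 0 -0.02 0;3 0 0 0 -0.02 0;2 0 0 0 -0.015 0;0 0 0 0 0 0;0 0 0 0 0 0;0 0 0 0 0 0' >/dev/null
python3 -c "
from h import *
pol();chip('pics/k.png')"
```

```text
t 13.85 r 152.6 phi 8.2 yaw 95.9 z 0.0958 tilt [-0.01  -1.    -0.025] F [ 3.  -0.1 -0.9] q [ 0.03  0.33  1.22 -0.01  1.57 -1.65]
C [535.1  32.9] [(-15, 45), (-11, 47), (-9, 56), (-8, 61), (-8, 63), (-6, 58), (-3, 67), (-1, 65), (0, 65), (2, 62), (4, 62), (8, 70), (8, 67), (10, 80), (11, 75), (11, 83), (19, 86), (21, 84), (23, 85), (25, 84), (26, 85), (28, 84), (30, 85), (32, 84), (33, 85), (40, 83), (41, 85), (50, 85), (51, 83), (58, 85), (59, 83)]
```

View pics/k.png

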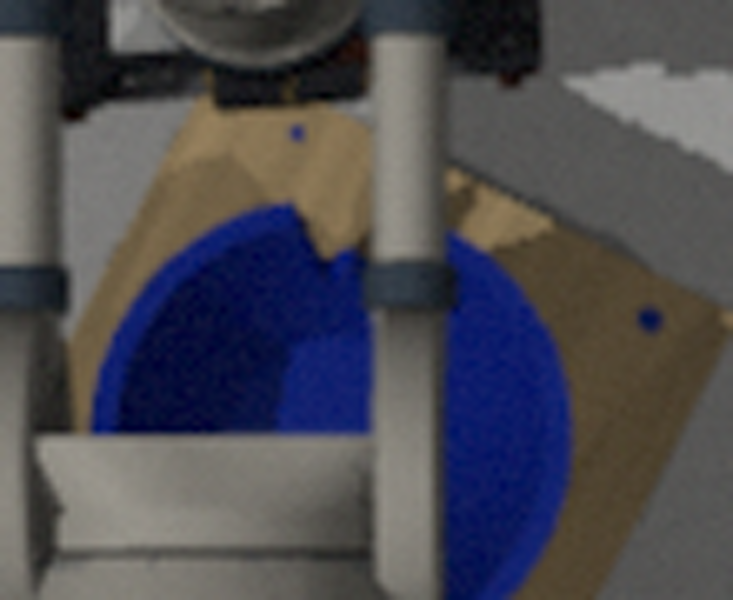

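```bash
python3 - <<'E'
from h import *
c=camera("top")
c["image"]=cv2.resize(cv2.imread("pics/top0.png"),(512,384),interpolation=cv2.INTER_AREA)[:,:,::-1]
w=blue(c)
cn=max(cv2.findContours(w,0,2)[0],key=cv2.contourArea).reshape(-1,2)
pw=toz(c,cn,.152)[:,:2]*1000
C=least_squares(lambda p:np.hypot(*(pw-p).T)-84.5,[538,32],loss="cauchy",f_scale=1.).x
d=pw-C;a=np.degrees(np.arctan2(d[:,1],d[:,0]));o=np.argsort(a)
print(C.round(1),[(int(a[k]),int(np.hypot(*d[k]))) for k in o if -150<a[k]<-70])
E
```

```text
[541.5  32.3] [(-149, 83), (-145, 82), (-143, 83), (-141, 82), (-140, 84), (-131, 83), (-129, 82), (-129, 78), (-128, 77), (-128, 70), (-121, 65), (-110, 69), (-107, 67), (-105, 64), (-103, 66), (-101, 65), (-99, 67), (-98, 69), (-96, 71), (-95, 78), (-93, 80), (-93, 83), (-77, 84), (-75, 82), (-72, 83), (-70, 82)]
```

```bash

python3 -m pendant '2 0 0 0 -0.014 0;2 0 0 0 -0.014 0;2 0 0 0 -0.014 0;2 0 0 0 -0.014 0;2 0 0 0 -0.014 0;2 0 0 0 -0.014 0;1.5 0 0 0 -0.01 0;0 0 0 0 0 0;0 0 0 0 0 0;0 0 0 0 0 0' >/dev/null
python3 -c "
from h import *
pol();chip('pics/l.png')"
```

```text
t 14.95 r 152.8 phi 13.7 yaw 101.8 z 0.0957 tilt [-0.013 -1.    -0.023] F [ 1.  -0.8 -0.3] q [ 0.05  0.33  1.22 -0.01  1.57 -1.73]
C [536.7  34.1] [(-64, 85), (-62, 84), (-60, 85), (-58, 84), (-57, 85), (-50, 83), (-49, 85), (-40, 84), (-39, 83), (-36, 83), (-35, 82), (-32, 50), (-31, 47), (-31, 83), (-30, 57), (-29, 54), (-29, 82), (-27, 58), (-25, 84), (-24, 65), (-23, 83), (-21, 66), (-21, 84), (-20, 83), (-18, 77)]
```

View pics/l.png

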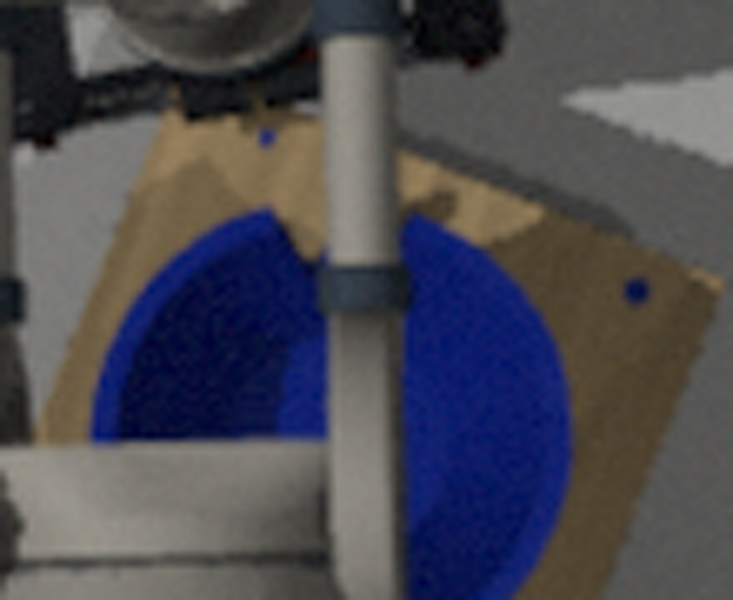

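```bash

python3 -m pendant '-3 0 -1 0 0 0;-5 0 -2 0 0 0;-5 0 -2 0 0 0;-4 0 -2 0 0 0;0 -10 0 0 0 0;0 -25 0 0 0 0;0 -30 0 0 0 0;0 -30 0 0 0 0;0 -25 0 0 0 0;0 0 0 0 0 0' >/dev/null
python3 -c "
from h import *
pol()"
python3 -m pendant '-20 0 0 0 0 0;-25 0 0 0 0 0;-25 0 0 0 0 0;-25 0 0 0 0 0;-25 0 0 0 0 0;-25 0 0 0 0 0;-25 0 0 0 0 0;-25 0 0 0 0 0;-20 0 0 0 0 0;0 0 0 0 0 0' >/dev/null
python3 -c "
from h import *
pol();chip('pics/n.png')"
```

```text
t 16.0 r 156.6 phi 7.2 yaw 101.7 z 0.2215 tilt [-0.011 -1.    -0.018] F [0.5 0.4 1.1] q [ 0.03  0.34  0.99 -0.01  1.8  -1.75]
t 17.0 r 288.2 phi -47.0 yaw 101.5 z 0.2041 tilt [-0.005 -1.     0.004] F [-0.7  0.3 -0.3] q [-0.28  0.54  0.75 -0.01  1.85 -2.06]
C [536.4  32.9] [(-63, 84), (-61, 83), (-60, 84), (-58, 83), (-56, 84), (-50, 83), (-48, 84), (-39, 84), (-38, 82), (-36, 83), (-34, 81), (-30, 83), (-28, 82), (-26, 82), (-25, 81), (-23, 82), (-21, 82), (-19, 83), (-18, 75), (-17, 77), (-14, 66), (-10, 65), (-8, 62), (-6, 61), (-4, 59), (0, 63), (4, 63), (4, 61), (6, 59), (11, 59), (14, 67), (14, 65), (15, 72), (15, 70), (16, 78), (16, 75), (17, 81), (22, 83), (24, 82), (27, 83), (29, 82), (30, 84), (32, 83), (34, 84), (41, 82), (42, 84), (51, 84), (52, 82), (57, 83), (58, 82)]
```

View pics/n.png

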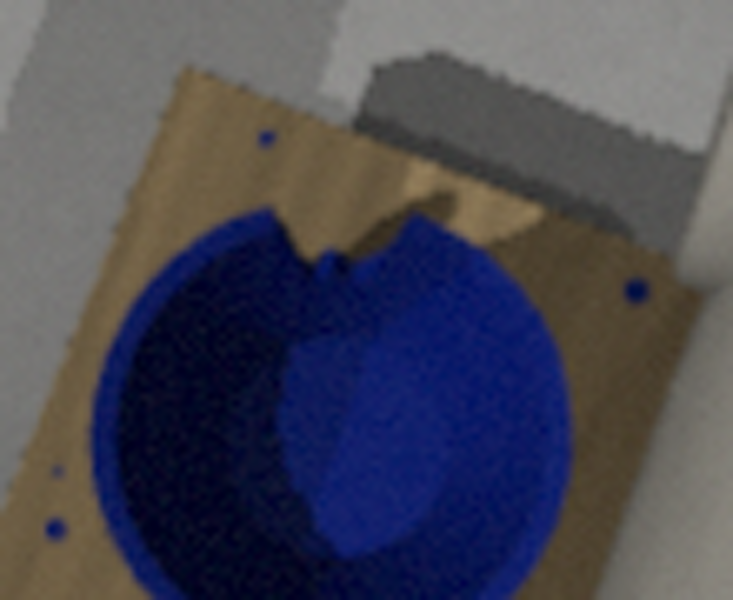

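```bash
python3 - <<'E'
from h import *
c=camera("top");w=blue(c)
cn=max(cv2.findContours(w,0,2)[0],key=cv2.contourArea).reshape(-1,2)
pw=toz(c,cn,.152)[:,:2]*1000
C=least_squares(lambda p:np.hypot(*(pw-p).T)-84,[538,32],loss="cauchy",f_scale=1.).x
v,u=np.mgrid[100:260,150:320];P=toz(c,np.c_[u.ravel(),v.ravel()],.152)[:,:2]*1000-C
r=np.hypot(*P.T);a=np.degrees(np.arctan2(P[:,1],P[:,0]));m=w[100:260,150:320].ravel()
for lo,hi in((70,81),(74,81),(66,78)):
    k=(r>lo)&(r<hi)&(abs(a)<35)&(m==0);print(lo,hi,k.sum(),a[k].mean().round(2),a[k].min().round(1),a[k].max().round(1))
i=c["image"].astype(int);s=((i[...,0]>i[...,2]+40)&(i[...,0]>70)).astype(np.uint8);s[130:]=0
pt=[]
for col in range(100,450,5):
    rows=np.flatnonzero(s[60:130,col]); 
    if len(rows)>8: pt.append([col,60+rows.min()])
q=toz(c,pt,0)[:,:2];q=q[abs(q[:,0]-np.median(q[:,0]))<.02]
f=np.polyfit(q[:,1],q[:,0],1);print("stripe",len(q),np.degrees(f[0]))
pol()
print("chip est", C/1000+np.array([.0805,0]));
z=np.radians(k*0+0)
E
python3 - <<'E'
from h import *
todo(.6165,.0325,.21,101.5)
E
```

```text
70 81 83 -0.44 -16.7 15.7
74 81 55 -0.32 -16.7 15.7
66 78 81 -0.36 -16.1 14.9
stripe 38 0.01290240906080875
t 17.1 r 286.0 phi -46.5 yaw 101.7 z 0.2047 tilt [-0.004 -1.     0.003] F [-0.3  0.3 -0.2] q [-0.28  0.54  0.76 -0.01  1.85 -2.06]
chip est [0.6166024  0.03279029]
t 17.1 pos [ 0.7348 -0.1776  0.2047] yaw 101.7 F [-0.3  0.3 -0.2] shift [229.7  -6.   73.3] rot [-0.003  0.003 -0.004] q6 -2.06
```

```bash

python3 -m pendant '12 -1 4 0 0 0;24 -1 7 0 0 0;25 -1 8 0 0 0;25 -1 8 0 0 0;25 -1 8 0 0 0;25 -1 8 0 0 0;25 -1 8 0 0 0;25 -1 8 0 0 0;20 0 8 0 0 0;10 0 4 0 0 0' >/dev/null
python3 -c "
from h import *
pol();todo(.6165,.0325,.2,101.5)"
```

```text
t 18.1 r 74.3 phi 6.0 yaw 102.4 z 0.2086 tilt [ 0.002 -1.     0.006] F [0.5 0.1 0.3] q [ 0.01  0.13  1.25  0.    1.77 -1.78]
t 18.1 pos [0.6118 0.0378 0.2086] yaw 102.4 F [0.5 0.1 0.3] shift [-6.2  8.5 -3.5] rot [-0.006  0.016  0.002] q6 -1.78
```

```bash

python3 -m pendant '-2 0 -1 0 0 0;-2 0 -1 0 0 0;-2 0 -1 0 0 0;0 3 0 0 0 0;0 3 0 0 0 0;0 3 0 0 0 0;0 3 0 0 0 0;0 2 0 0 0 0;0 1 0 0 0 0;0 0 0 0 0 0' >/dev/null
python3 -c "
from h import *
pol();todo(.6165,.0325,.191,101.5)
c=camera('scene');cv2.imwrite('pics/p.png',cv2.resize(c['image'][70:250,170:370,::-1],(667,600),interpolation=cv2.INTER_CUBIC))
"
```

```text
t 19.1 r 78.7 phi 0.6 yaw 102.4 z 0.1905 tilt [ 0.002 -1.     0.008] F [ 0.3 -0.3 -0.2] q [-0.01  0.14  1.27 -0.    1.74 -1.79]
t 19.1 pos [0.6167 0.0308 0.1905] yaw 102.4 F [ 0.3 -0.3 -0.2] shift [ 1.7 -0.5 -0.2] rot [-0.008  0.015  0.002] q6 -1.79
```

View pics/p.png

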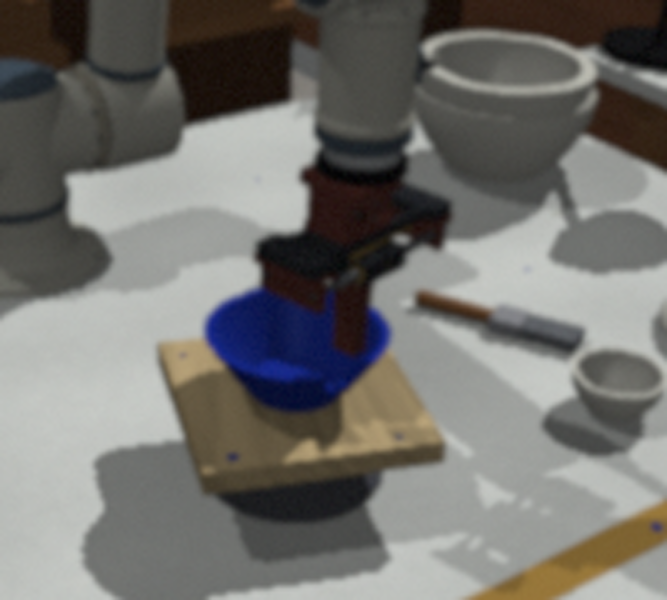

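```bash

python3 - <<'E'
from h import *
c=camera('scene')
P=np.array([[.6167,.0308,.1715],[.6165,.0325,.152],[.6208,.0325,.152],[.6165+.0,.0325,.126]]+[[.536+.0845*np.cos(t),.0325+.0845*np.sin(t),.152] for t in np.linspace(0,6.28,60)])
T=np.linalg.inv(c["pose"]);K=np.array([[c["fx"],0,c["cx"]],[0,c["fy"],c["cy"]],[0,0,1.]])
q=cv2.projectPoints(P,cv2.Rodrigues(T[:3,:3])[0],T[:3,3],K,np.array([c["k1"],0,0,0.]))[0].reshape(-1,2)
print(q[:4].round(1))
i=cv2.resize(c["image"][140:210,220:300,::-1],(800,700),interpolation=cv2.INTER_CUBIC)[:600]
i=np.ascontiguousarray(i)
i=cv2.convertScaleAbs(i,alpha=1.8,beta=20)
for k,p in enumerate(q):
    x=((p-[220,140])*10+5).astype(int);cv2.circle(i,tuple(map(int,x)),6 if k<4 else 2,[(0,255,0),(0,0,255),(0,255,255),(255,0,255)][k] if k<4 else (255,255,255),-1)
cv2.imwrite('pics/q.png',i)
E
```

```text
[[273.8 174.7]
 [273.9 180.3]
 [274.8 180.9]
 [273.4 187.8]]
```

View pics/q.png

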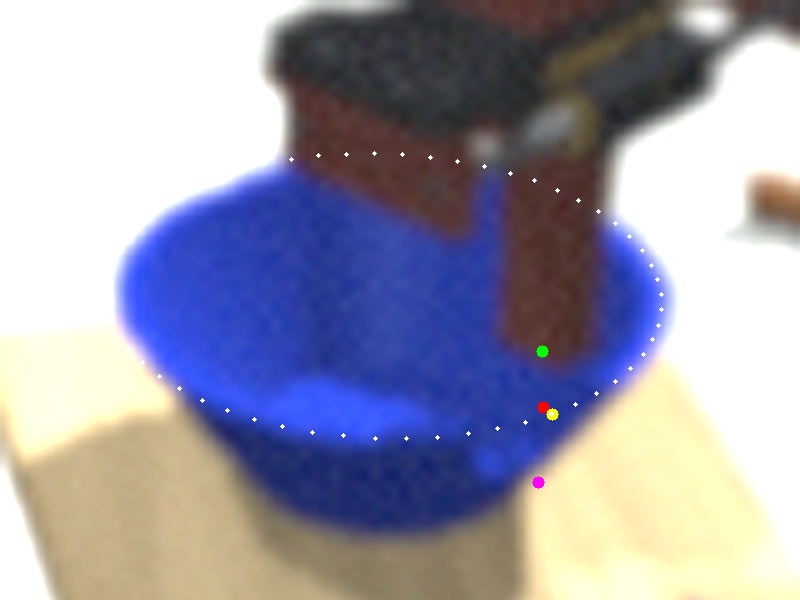

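```bash

python3 -m pendant '1 0 0 0 0 0;0.5 0 0 0 0 0;0 0 0 0 0 0;0 0 0 0 0 0;0 0 0 0 0 0;0 0 0 0 0 0;0 0 0 0 0 0;0 0 0 0 0 0;0 0 0 0 0 0;0 0 0 0 0 0'
python3 -m pendant '0 0 0 0 0 0;0 0 0 0 0 0;0 0 0 0 0 0;0 0 0 0 0 0;0 0 0 0 0 0;0 0 0 0 0 0;0 0 0 0 0 0;0 0 0 0 0 0;0 0 0 0 0 0;0 0 0 0 0 0'>/dev/null
python3 -m pendant '0 0 0 0 0 0;0 0 0 0 0 0;0 0 0 0 0 0;0 0 0 0 0 0;0 0 0 0 0 0;0 0 0 0 0 0;0 0 0 0 0 0;0 0 0 0 0 0;0 0 0 0 0 0;0 0 0 0 0 0'
python3 -c "
from h import *
pol();todo(.6165,.0325,.191,101.5)
c=camera('top');cv2.imwrite('pics/r.png',cv2.resize(c['image'][:,:,::-1],(768,576)))
"
```

```text
t: 20.2
tool_pos: [0.6166, 0.0326, 0.1917]
orientation: [-0.441, -0.55, 0.553, 0.445]
ft_force: [0.3, 0.6, -0.3]
gripper_width: 0.0003
t: 22.2
tool_pos: [0.6166, 0.0326, 0.1917]
orientation: [-0.441, -0.55, 0.553, 0.445]
ft_force: [-0.1, 0.6, -0.4]
gripper_width: 0.0004
t 22.2 r 78.7 phi 1.9 yaw 102.4 z 0.1917 tilt [ 0.001 -1.     0.006] F [-0.1  0.6 -0.4] q [-0.    0.14  1.27 -0.    1.74 -1.79]
t 22.2 pos [0.6166 0.0326 0.1917] yaw 102.4 F [-0.1  0.6 -0.4] shift [-0.1  0.7  0.1] rot [-0.006  0.016  0.001] q6 -1.79
```

View pics/r.png

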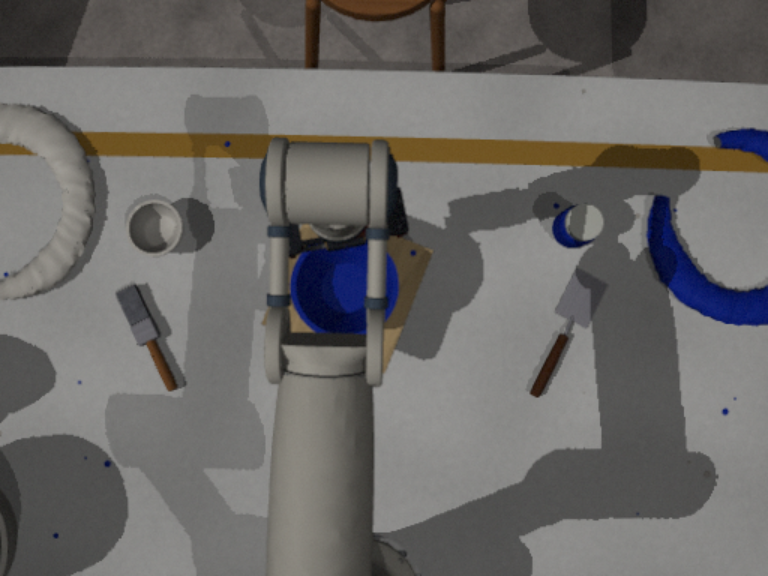

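The top view shows the arm still over the chip. The jar (578,222), small bowl (154,226), brush and knife are where they started. I've held the pose for about 3 s at roughly zero force, so I'm handing in.

```bash
python3 -c "
from bench import sign_off
print(sign_off())"
```

```text
the job is handed in; nothing more can be done
None
```

I turned the board about 111° counter-clockwise by pushing its edge near a corner with the closed fingertips. I then backed off, checked the chip in an unobstructed picture, and pointed it out. The job was handed in at about 22 s, and no verdict came back.

**Turning:** The unobstructed top picture put the chip at −0.4° from straight across, measured from the missing part of the rim. Taking the two rim edges of the gap by eye gave −0.8°. The table's stripe matched the world axes to about 0.01°. The force readings I took between pushes never went above about 4 N. Nothing in the pictures or forces showed the bowl being touched.

**Pointing:** I held the fingertips about 2 cm above the rim, over the chip, for roughly 3 s. The last reading was TCP (0.6166, 0.0326, 0.1917), which puts the fingertips about 20.7 mm over the rim, with the force near zero. The chip was estimated at (0.6166, 0.0328), so the tips are well within the 2 mm camera calibration error. The jar, small bowl, brush and knife look unmoved in the last top picture.

**Disagreements and misses:**
- **Scene camera:** it showed the fingertip about 1.4 pixels (3–4 mm) lower than calculated. I put this down to seeing the near corner of the finger.
- **Bowl network:** it missed the bowl once, so I found the bowl by colour instead.
- **First rim fits:** fits made while the arm hid part of the bowl were unreliable, so I did not use them for the final angle.

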